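# Free a stuck contact block on a plating line

## Task

With the driver, turn the latch screw a quarter turn counter-clockwise so its arm swings off the contact block, and put the driver back in its stand. Then grip the block by its post and rock it side to side, towards one clip and then the other, until both stiff clips have been pushed back, lift it straight out and finish while holding it still and upright just clear above its carrier (foot no more than 5 cm above the clips). Do not push the clips or the latch with the fingers, and leave the bottle, beaker, circuit board and jar where they are.

Things in the scene. Friction and masses are not known exactly. Their poses are not given: they have to be found in the camera images.
- carrier: Grey plastic socket block fixed to the deck, 60 x 150 x 44 mm (x, y, z); origin under its centre. In its middle an open well, 27 (x) x 46 mm (y), with a pocket in its floor, 21 mm wide along y, 10 deep, for the block's round foot. On top two steel clips, one each side of the block along y; at the +y end the latch screw on a pillar.
- seat (a point): Point on the pocket floor, in the middle of the carrier, 4 mm above its underside: where the block's foot stands when seated. Axes as the carrier.
- clip_a (a joint): Flat steel clip on the carrier's +y side, 22 wide, 6 thick, 44 to 50 mm above the deck. Value: how far it is pushed out from the block, 0 to 0.0065 m (starts 0 to 0.0007). No spring: slides at about 9 N, stays where left. Its square lip sits in the block's waist and bars a straight pull; clear from 0.0045 m. Leaning the block towards it 0.15 rad gives 0.0045, 0.2 rad full travel.
- clip_b (a joint): The same clip, mirrored, on the carrier's -y side; same values.
- latch (a joint): Captive latch screw, upright axis, 58 mm to +y of the carrier's centre. 0 (starts 0 to 0.2): its steel arm points to the carrier's -y, over the block's shoulder; grows counter-clockwise from above to a stop at 1.57, arm to the carrier's +x. Needs 0.04 N m, stays where left; off the block above 1.1. Arm 12 wide, 4 thick, reaches 47 mm from the axis, its top 75 mm above the deck.
- latch_head (a point): Centre of the top of the latch screw's head, on its axis, 86 mm above the deck. The head is an upright steel fin 5 mm thick, 16 mm long (along the latch's arm: this point's y axis) and 11 mm high, standing on the arm. Turns with the latch; at latch value 0 its axes are the carrier's.
- block_mid (a point): Middle of the contact block (106 mm tall, 0.3 kg); axes as the carrier's at the start. From its underside: copper round foot, radius 9, round about x (it rocks in y about the foot's centre, 9 mm up); body 24 (x) x 30 (y) from 18 to 34 mm; waist 20 in y to 54 (clips reach in); black shoulder 24 x 40 to 66; black grip post 20 x 20 to 106. Grip the post across x.
- block_foot (a point): Centre of the block's underside, lowest point of the round foot, 53 mm below block_mid; axes as block_mid. Stands on the seat at the start.
- stand: Driver's stand: fixed dark steel square cup, 44 mm outside, 34 mm inside, 45 mm tall, on an 80 mm square foot plate; origin at the centre of its underside. It may be on the left or the right of the carrier.
- stand_floor (a point): Centre of the cup's floor, 5 mm above the deck.
- driver_mid (a point): Middle of the fork driver (100 mm, 0.15 kg), upright in the cup at any yaw; z up. From its lower end: two prongs 12 mm long with an 8 mm slot between them, open along its x (goes over the latch's fin, slot along the fin, about 0.2 rad of slack), 22 mm square outside; collar 26 across to 20 mm; shank 12 across; square rubber handle 26 x 26, flats across x and y, from 45 to 100 mm.
- driver_tip (a point): Centre of the driver's lower end (between the prongs' ends), 50 mm below driver_mid.
- wash_bottle: Yellow plastic wash bottle, 64 mm across, 165 mm tall with its spout; origin under its centre. Leave it.
- beaker: Glass beaker, 70 mm across, 85 mm tall; origin under its centre. Leave it.
- board: Brown circuit board, 100 x 100 x 4 mm, lying flat; origin under its centre. Leave it.
- jar: Small jar, 54 mm across, 70 mm tall; origin under its centre. Leave it.
Mind the look-alikes: they are no part of the job. There is more than one size of the stand; the job needs the largest.

How it is judged (in metres and radians):
On the way, in this order (a step that is already met when the one before it is completed fails the run):
1. the latch is turned off the block with the driver (value of joint latch above 1.1 rad and contact force between driver and latch above 0.1 N), for 0.05 s.
2. both clips have been pushed back by rocking the block while it is still down in its carrier (value of joint each of clip_a, clip_b above 0.0025 m and z of block_foot in the frame of carrier below 0.014 m), for 0.1 s.
At the end, for the whole second after the job is handed in: Latch over 1.1 rad; driver released in its cup (tip within 14 mm of its centre, 10 mm of its floor, tilt under 0.35); block held by the fingers alone, still, tilt under 0.3, foot 2 to 55 mm above the clips and within 40 mm sideways of the seat (value of joint latch above 1.1 rad and horizontal distance between driver_tip and stand_floor below 0.014 m and z of driver_tip in the frame of stand below 0.015 m and angle between driver_mid's own z axis and vertical below 0.35 rad and contact force between the fingers and driver below 0.1 N and z of block_foot in the frame of carrier between 0.052 and 0.105 m and horizontal distance between block_foot and seat below 0.04 m and angle between block_mid's own z axis and vertical below 0.3 rad and contact force between the fingers and block above 1 N and contact force between block and carrier below 0.1 N and linear speed of block below 0.03 m/s); the arm keeps its last pose, push and grip.
It fails at once if the fingers push a clip or the latch (contact force between the fingers and clip_a above 2 N or contact force between the fingers and clip_b above 2 N or contact force between the fingers and latch above 2 N).
It fails at once if a bystander is moved more than 30 mm (distance of any of wash_bottle, beaker, board, jar from where it was at the start of the episode above 0.03 m).
It also fails if it takes over 58 s, if anything falls off the work surface, if the arm or the gripper's body presses on something with over 40 N, if the wrist force passes 120 N, or if a joint passes its speed limit or range.

## Robot

A 6-joint arm with a two-finger parallel gripper is mounted at the origin on the work surface. World frame = base frame: x ahead of the robot, y to its left, z up, the work surface at z = 0. Lengths are in mm, angles in rad, forces in N, time in s.
With the tool pointing down it reaches from about 350 to 975 mm from the base axis. Payload 7.1 kg.
Tool frame: the origin (TCP) lies midway between the tips of the shut fingers; the grasp point (between the pads) lies 19 mm behind it (ctrl.grasp_offset is the distance from the TCP to the grasp point, in mm); z points along the fingers, y is the line along which they close (so a half turn about z gives the same grasp; the last joint's range is limited). The gripper opens to 88 mm and grips with 3 to 60 N. Pads are 20 mm wide; open, the fingers measure 115 mm over their backs; the gripper's body (75 mm by 178 mm) begins 61 mm behind the grasp point.
Start: joints at [-1.159, 0.423, 1.63, -0, 1.089, -0.019], TCP at [261.013, -567.87, 222.675] pointing down, gripper open.
Joint ranges: [-3, 3], [-0.9, 2.11], [0.09, 2.58], [-1.31, 4.45], [0.11, 2.69], [-2.54, 2.54]. Speed limits (rad/s): [2.39, 2.39, 3.01, 3.14, 3.14, 3.14].

## Interface

Orientations are given as a rotation vector (axis times angle).
In Python, from workcell import ctrl gives the robot as it stands. The module is installed in compiled form; this text tells all that it offers.
- The arm moves only by the tool servo_tool, never from a script. Its argument "rows" is a list of rows, each a list of 7 numbers: the turn, a rotation vector about the tool's x, y, z as a fraction of full scale, then the shift along the tool's x, y, z as a fraction of full scale, then the finger opening in mm, from 0 to 87.8. A call has 1 to 10 rows; each row is the pose to reach, as a shift and turn from the pose commanded when the call began, along the tool's axes at that moment; what a row does not reach only later rows make up. Full scale, the value 1, is 20 cm for a shift and 1.5 rad for a turn. A row lasts 1/8 s, in which the tool goes at most 62.5 mm and 10.7 degrees, less where a joint would pass 70% of its speed; a pose out of reach is approached as far as the arm can. A call with a number of a shift or a turn outside -1 to 1 is refused whole. A call with a gripper value outside its range is refused whole. The fingers move at their own pace and stop on an object; the grip force is fixed at half the most. Time passes only in rows, so rows that repeat a pose let the fingers close. It gives the time, the measured TCP pose, the force, the opening and the grip force at its end, in the units of the state.
- ctrl.get_obs(): the state, without advancing time (a new reading comes with each control period).
- ctrl.get_image(name): name is "scene" or "top" or "wrist"; returns (picture, depth): 384x512x3 uint8, red, green, blue; 384x512 float32, mm along the optical axis (not along the pixel's ray), 0 where there is no reading.
- ctrl.camera_info(name): a dict with "intrinsics" (3x3 intrinsics, pixels), "k1" (the pictures are not rectified: a ray, as slopes to the right and down, at radius r is drawn at 1 + k1 r^2 times it, then the intrinsics apply), "R" (3x3) and "t" (3): a world point X has camera coordinates R X + t. Camera axes: x right, y down, z forward; pixel columns grow to the right and rows downward; lengths in mm; the calibration is good to about 2 mm. A picture is of the moment at which its call begins: read the wrist's pose just before it. camera_info takes no time and is no camera call; for the wrist camera it gives the pose at the moment of the call.
- ctrl.close_job(): hands the job in; it is judged then, once.
The state is a dict: "t": time; "qpos": joint angles; "qvel": joint speeds; "joint_torque": joint torques, N m; "ee_pos": TCP position; "orientation": TCP orientation; "ft_force": force on the tool from outside, world axes, zero at the start; "moment": the same for the moment, N m; "width": finger opening in mm; "grasp_force": force on a finger pad.
Only numpy, scipy, OpenCV 4.12 (cv2) and the standard library are available. Lean on these libraries where they do the work, as an engineer would, in place of code of your own. Each camera call takes 0.05 s, during which the arm holds its last target. There are 200 camera calls.

## Working session

There is one attempt and no reset: what is moved stays moved. The work goes in short steps, Python scripts to look and compute and a tool call to move; the robot and the scene stay as the last step left them, time stands still between calls to the robot, and variables do not carry over. Pictures are saved under pics/ and viewed, at most 10 in all, crops included, and the job is handed in when it is done.

Besides the shell and the picture viewer there is one more tool, called after ">>>" by a JSON object that holds its "api" and its "payload". servo_tool: Moves the arm, as the interface text tells. Its arguments: {"type":"object","properties":{"rows":{"type":"array","items":{"type":"array","items":{"type":"number"}}}},"required":["rows"]}

```bash
mkdir -p pics; cat > h.py <<'E'
import numpy as np, cv2
from workcell import ctrl
from scipy.spatial.transform import Rotation as Ro
def grab(n):
    c=ctrl.camera_info(n); im,d=ctrl.get_image(n); return im,d,c
def rays(c,uv):
    K=np.array(c["intrinsics"]);uv=np.atleast_2d(uv).astype(float)
    s=np.c_[(uv[:,0]-K[0,2])/K[0,0],(uv[:,1]-K[1,2])/K[1,1]];u=s.copy()
    for _ in range(20): u=s/(1+c["k1"]*(u**2).sum(1,keepdims=True))
    return np.c_[u,np.ones(len(u))]
def toplane(c,uv,z):
    R=np.array(c["R"]);t=np.array(c["t"]).ravel();o=-R.T@t;d=rays(c,uv)@R
    return o+d*((z-o[2])/d[:,2])[:,None]
def world(c,uv,dep):
    R=np.array(c["R"]);t=np.array(c["t"]).ravel()
    return (rays(c,uv)*np.asarray(dep).reshape(-1,1)-t)@R
def proj(c,X):
    R=np.array(c["R"]);t=np.array(c["t"]).ravel();p=np.atleast_2d(X)@R.T+t
    u=p[:,:2]/p[:,2:];u=u*(1+c["k1"]*(u**2).sum(1,keepdims=True));K=np.array(c["intrinsics"])
    return u*[K[0,0],K[1,1]]+[K[0,2],K[1,2]]
def cloud(c,d):
    v,u=np.mgrid[:384,:512];P=world(c,np.c_[u.ravel(),v.ravel()],d.ravel()).reshape(384,512,3);P[d==0]=np.nan;return P
def save(n,im,box=None,k=1):
    if box: im=im[box[1]:box[3],box[0]:box[2]]
    cv2.imwrite("pics/"+n,cv2.resize(im[...,::-1],None,fx=k,fy=k,interpolation=cv2.INTER_CUBIC))
E
python3 - <<'E'
from h import *
a,d,c=grab("top");b,e,f=grab("scene")
np.savez("t0.npz",im=a,d=d);np.savez("s0.npz",im=b,d=e)
save("a.png",a,k=1.5);save("b.png",b,k=1.5)
for q in(c,f):print(q)
print(ctrl.get_obs(),ctrl.grasp_offset)
E
```

```text
{'intrinsics': array([[365.52352499,   0.        , 253.18942551],
       [  0.        , 365.52352499, 189.51790266],
       [  0.        ,   0.        ,   1.        ]]), 'k1': 0.01150672076981863, 'R': array([[ 5.60156331e-03, -9.99983403e-01,  1.34739367e-03],
       [-9.93378324e-01, -5.71917541e-03, -1.14746659e-01],
       [ 1.14752461e-01, -6.95710986e-04, -9.93393874e-01]]), 't': array([ 10.55730739, 625.23091939, 787.19633485])}
{'intrinsics': array([[483.94690796,   0.        , 253.24076494],
       [  0.        , 483.94690796, 191.3737128 ],
       [  0.        ,   0.        ,   1.        ]]), 'k1': -0.06947894887462332, 'R': array([[ 0.71408661,  0.700056  , -0.00138144],
       [ 0.4902656 , -0.50149824, -0.7128388 ],
       [-0.49971987,  0.50835137, -0.70132655]]), 't': array([-430.1383615 , -245.66508407, 1623.9213861 ])}
{'t': 0.1, 'qpos': array([-1.15899903e+00,  4.23772794e-01,  1.63059299e+00, -2.54564750e-05,
        1.08859347e+00, -1.90241014e-02]), 'qvel': array([-0.00082105,  0.00017089, -0.0028718 ,  0.00179525,  0.00153847,
       -0.00076094]), 'joint_torque': array([-3.69684903e-04, -5.45616388e+01, -2.74324518e+01,  6.45411713e-02,
        1.87416474e-02, -1.66822588e-05]), 'ee_pos': array([ 260.81677527, -567.43598683,  221.98228746]), 'orientation': array([-3.06767728e+00, -6.71243772e-01,  4.53409945e-04]), 'ft_force': array([ 0.08112166, -0.1083967 ,  0.09905726]), 'moment': array([-0.02435173, -0.00440496,  0.00125202]), 'grasp_force': 0.0, 'width': 87.98032163549671} 18.700000000000003
```

View pics/a.png

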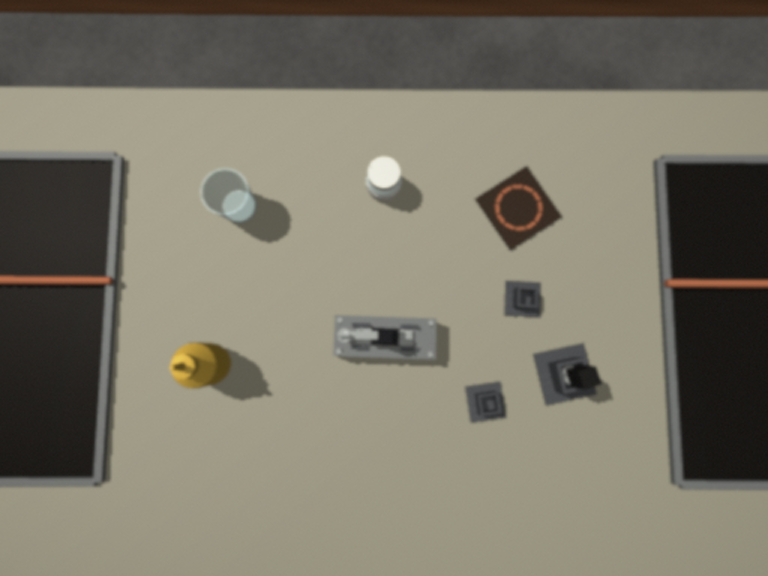

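View pics/b.png

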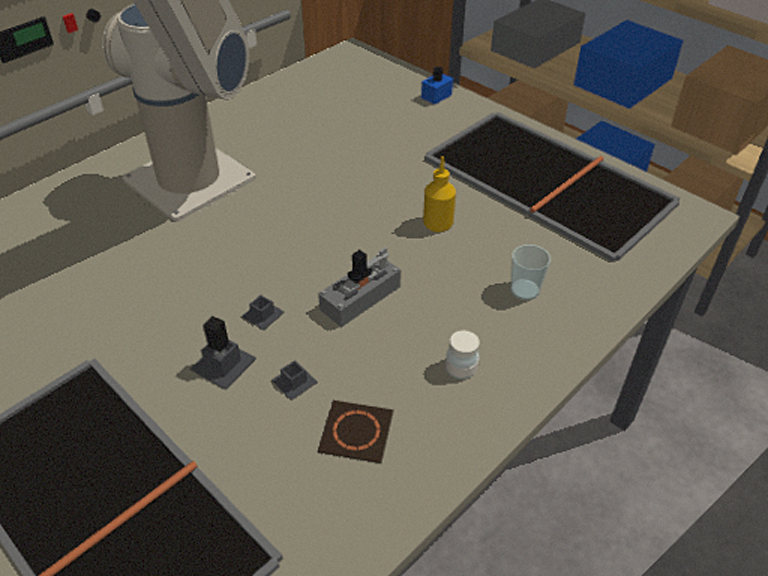

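The top view (1.5x scale) shows three stands: (522,298) and (487,403) are small and empty. (567,374) is the largest and holds the driver, so it is the one meant. The carrier is at (385,339), with its latch pillar at the left (+y) end. I'll measure these now and take a confirming crop.

```bash
python3 - <<'E'
from h import *
T=np.load("t0.npz");a,d=T["im"],T["d"];c=ctrl.camera_info("top");P=cloud(c,d)
save("c.png",a,(300,180,420,290),6)
def box(x0,y0,x1,y1): m=np.zeros((384,512),bool);m[y0:y1,x0:x1]=1;return m
def rect(m,l):
    Q=P[m]; r=cv2.minAreaRect(Q[:,:2].astype(np.float32)); print(l,m.sum(),r,"med z",np.median(Q[:,2]),"mean",Q.mean(0).round(1))
z=P[...,2]
carr=box(210,200,300,250); rect(carr&(z>30)&(z<47.5),"carrier"); 
rect(carr&(z>85),"high"); rect(carr&(z>98),"post"); 
st=box(350,222,405,275);rect(st&(z>95),"handle")
dark=st&(a.max(2)<90)&(z<12)&(z>2);rect(dark,"plate"); rect(st&(z>38)&(z<60),"cup")
for b,l in((box(330,182,365,215),"s1"),(box(305,250,342,285),"s2")):rect(b&(z>3)&(z<60),l)
g=ctrl.get_obs();print(Ro.from_rotvec(g["orientation"]).as_matrix().round(3))
w,e,f=grab("wrist");save("w0.png",w);print(f["t"],f["R"])
E
```

```text
carrier 1213 ((547.1956176757812, 6.4710845947265625), (149.67843627929688, 59.963111877441406), 88.35623168945312) med z 43.306096241360855 mean [546.7   1.8  43.4]
high 110 ((547.279541015625, 34.271881103515625), (18.2871036529541, 72.77214813232422), 0.2623438835144043) med z 108.88513099372759 mean [547.4  12.7 106.7]
post 99 ((547.404296875, 7.039484024047852), (18.288196563720703, 18.3056640625), 0.2939808964729309) med z 109.23578269282793 mean [547.3   7.  109. ]
handle 183 ((493.3529968261719, -269.119384765625), (26.3648738861084, 25.95941734313965), 16.673185348510742) med z 103.66859101458371 mean [ 493.5 -267.9  103.5]
plate 480 ((492.6383972167969, -270.189208984375), (76.16263580322266, 79.72518920898438), 12.07299518585205) med z 3.514788376338074 mean [ 491.7 -260.3    3.9]
cup 164 ((493.4201354980469, -269.48016357421875), (43.981868743896484, 44.7945442199707), 12.624757766723633) med z 44.22982782043839 mean [ 495.1 -260.6   45.2]
s1 266 ((607.0376586914062, -205.3302459716797), (66.78427124023438, 66.21324920654297), 7.326943874359131) med z 14.938390598650578 mean [ 607.7 -207.6   16.1]
s2 252 ((450.7060546875, -147.51333618164062), (53.975955963134766, 54.36359786987305), 8.595550537109375) med z 15.293801243719926 mean [ 450.9 -147.1   16.4]
[[ 0.909  0.418 -0.001]
 [ 0.418 -0.909  0.001]
 [ 0.    -0.001 -1.   ]]
[-624.59114079  -28.14773784  387.86434964] [[ 4.16988191e-01 -9.08911438e-01 -9.19942427e-04]
 [-8.81575311e-01 -4.04692937e-01  2.42999170e-01]
 [-2.21237019e-01 -1.00516786e-01 -9.70026060e-01]]
```

View pics/c.png

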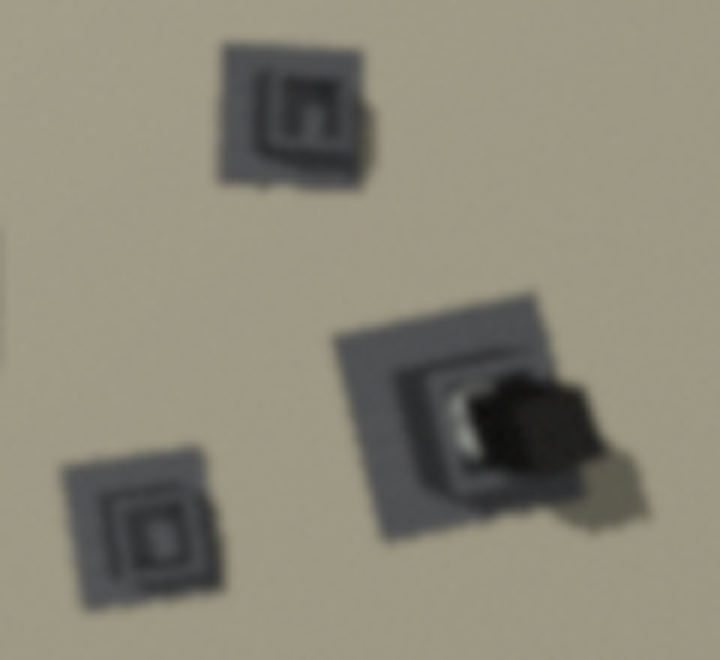

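The crop confirms that the stand at (567,374) is the largest, with an 80 mm plate and a 44 mm cup, and that it holds the driver. The other two are clearly smaller. Next I'll get the numbers to move above it.

```bash
cat >> h.py <<'E'
def to(x,y,z,yawdeg):
    g=ctrl.get_obs();R=Ro.from_rotvec(g["orientation"]);M=R.as_matrix()
    yw=np.radians(yawdeg);X=np.array([np.cos(yw),np.sin(yw),0]);Z=np.array([0,0,-1.])
    if X@M[:,0]<0: X=-X
    G=np.c_[X,np.cross(Z,X),Z]
    rv=Ro.from_matrix(M.T@G).as_rotvec()/1.5; s=M.T@(np.array([x,y,z])-g["ee_pos"])/200
    print("row",rv.round(4),s.round(4),"| pos",g["ee_pos"].round(1),"yaw",np.degrees(np.arctan2(M[1,0],M[0,0])).round(2),"w",round(g["width"],1),"q6",g["qpos"][5].round(2),"t",g["t"],"F",np.round(g["ft_force"],1))
E
python3 -c "
from h import *
to(493,-268.5,215,12.6)"
```

```text
row [-7.000e-04  1.000e-04  1.406e-01] [ 1.679  -0.8737  0.0364] | pos [ 260.9 -567.5  222.1] yaw 24.69 w 87.7 q6 -0.02 t 0.15 F [0.  0.2 0.2]
```

>>> {"api": "servo_tool", "payload": {"rows": [[0, 0, 0, 0.84, -0.437, 0.018, 60], [0, 0, 0, 0.84, -0.437, 0.018, 60], [0, 0, 0, 0.84, -0.437, 0.018, 60], [0, 0, 0, 0.84, -0.437, 0.018, 60]]}}

```text
t: 0.65
ee_pos: [379.0, -415.1, 218.8]
orientation: [-3.066, -0.678, 0.0]
ft_force: [0.7, -0.4, 0.8]
width: 59.8
grasp_force: 0.0
```

>>> {"api": "servo_tool", "payload": {"rows": [[0, 0, 0.14, 0.84, -0.437, 0.018, 60], [0, 0, 0.14, 0.84, -0.437, 0.018, 60], [0, 0, 0.14, 0.84, -0.437, 0.018, 60], [0, 0, 0.14, 0.84, -0.437, 0.018, 60], [0, 0, 0.14, 0.84, -0.437, 0.018, 60], [0, 0, 0.14, 0.84, -0.437, 0.018, 60]]}}

```text
t: 1.4
ee_pos: [492.4, -270.2, 215.4]
orientation: [3.123, 0.343, -0.001]
ft_force: [-0.3, -0.3, 0.1]
width: 60.4
grasp_force: 0.0
```

```bash
python3 - <<'E'
from h import *
w,d,c=grab("wrist");np.savez("w1.npz",im=w,d=d,**{k:c[k] for k in c});save("w1.png",w,k=1.5)
P=cloud(c,d);z=P[...,2]
near=np.hypot(P[...,0]-493,P[...,1]+268.5)
for l,m in(("handle",(near<35)&(z>98)&(z<112)),("cup",(near<45)&(z>40)&(z<50)),("plate",(near<70)&(z>2)&(z<9)&(w.max(2)<90))):
    Q=P[m];r=cv2.minAreaRect(Q[:,:2].astype(np.float32));print(l,m.sum(),r,np.median(Q[:,2]))
to(493,-268.5,62,12.6)
E
```

```text
handle 703 ((491.86810302734375, -270.7581481933594), (26.18697738647461, 25.94052505493164), 17.0018310546875) 103.2192336575963
cup 466 ((491.89373779296875, -270.7568664550781), (43.17322540283203, 43.739585876464844), 12.672619819641113) 43.37771458512084
plate 1347 ((491.33319091796875, -271.747314453125), (76.98994445800781, 78.4048843383789), 12.479103088378906) 2.738917325183162
row [ 0.      0.0002 -0.0008] [ 0.0053 -0.0078  0.7671] | pos [ 492.4 -270.2  215.4] yaw 12.53 w 60.0 q6 0.83 t 1.45 F [0.1 0.8 0.1]
```

View pics/w1.png

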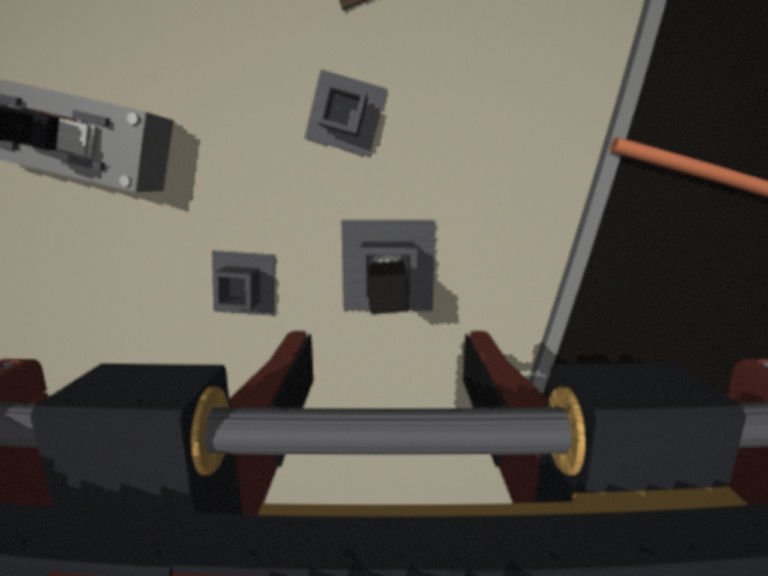

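Wrist view: the driver handle is at (388,285), nearly square to the tool, with its cup around it. I'll descend and grip it.

```bash
python3 -c "
from h import *
to(492.6,-270,63,17)"
```

```text
row [ 0.      0.0002 -0.052 ] [ 0.0017 -0.0009  0.7621] | pos [ 492.4 -270.2  215.4] yaw 12.53 w 60.0 q6 0.83 t 1.45 F [0.1 0.8 0.1]
```

>>> {"api": "servo_tool", "payload": {"rows": [[0, 0, -0.052, 0.0017, -0.001, 0.4, 60], [0, 0, -0.052, 0.0017, -0.001, 0.6, 60], [0, 0, -0.052, 0.0017, -0.001, 0.762, 60], [0, 0, -0.052, 0.0017, -0.001, 0.762, 60], [0, 0, -0.052, 0.0017, -0.001, 0.762, 10], [0, 0, -0.052, 0.0017, -0.001, 0.762, 10], [0, 0, -0.052, 0.0017, -0.001, 0.762, 10], [0, 0, -0.052, 0.0017, -0.001, 0.762, 10], [0, 0, -0.052, 0.0017, -0.001, 0.762, 10]]}}

```text
t: 2.58
ee_pos: [494.1, -268.7, 63.9]
orientation: [3.106, 0.468, 0.002]
ft_force: [-0.9, 0.0, 7.0]
width: 25.6
grasp_force: 30.0
```

>>> {"api": "servo_tool", "payload": {"rows": [[0, 0, 0, 0, 0, -0.15, 10], [0, 0, 0, 0, 0, -0.4, 10], [0, 0, 0, 0, 0, -0.7, 10], [0, 0, 0, 0, 0, -0.7, 10], [0, 0, 0, 0, 0, -0.7, 10]]}}

```text
t: 3.2
ee_pos: [493.0, -268.0, 202.5]
orientation: [-3.106, -0.468, 0.001]
ft_force: [0.5, 0.2, -2.2]
width: 25.7
grasp_force: 30.0
```

```bash
python3 - <<'E'
from h import *
to(492.6,-270,203,17)
b,e,f=grab("scene");g=ctrl.get_obs()["ee_pos"];u=proj(f,[g-[0,0,58]])[0].astype(int);print(u)
save("e.png",b,(u[0]-50,u[1]-40,u[0]+50,u[1]+40),7)
a,d,c=grab("wrist");save("w2.png",a,k=1.5)
E
```

```text
row [-0.0004  0.0004  0.0015] [-0.0048  0.0089 -0.0026] | pos [ 493.  -268.   202.5] yaw 17.13 w 25.7 q6 0.75 t 3.2 F [ 0.5  0.2 -2.2]
[140 203]
```

View pics/e.png

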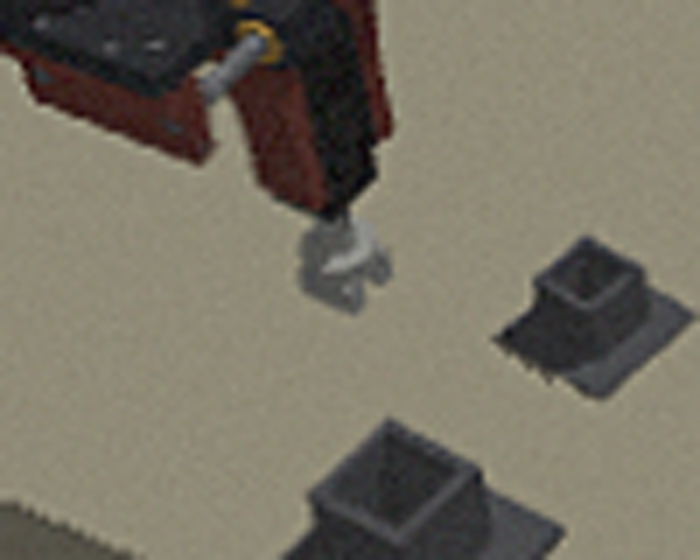

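In the scene crop, the prongs at (330,285) and (380,270) are separated along world y. The slot therefore opens along tool x, and tool yaw should match the fin yaw (about 90°). Next I'll go over the carrier.

```bash
python3 -c "
from h import *
to(520,-110,205,60);to(549,42,205,92)"
```

```text
row [-0.0022  0.0009 -0.4989] [ 0.3639 -0.7131 -0.0178] | pos [ 492.4 -267.7  201.2] yaw 17.13 w 25.9 q6 0.75 t 3.3 F [ 1.   0.2 -1.9]
row [-2.500e-03  2.000e-04 -8.712e-01] [ 0.7263 -1.3967 -0.0169] | pos [ 492.4 -267.7  201.2] yaw 17.13 w 25.9 q6 0.75 t 3.3 F [ 1.   0.2 -1.9]
```

>>> {"api": "servo_tool", "payload": {"rows": [[0, 0, -0.1, 0.364, -0.713, -0.03, 10], [0, 0, -0.2, 0.364, -0.713, -0.03, 10], [0, 0, -0.35, 0.364, -0.713, -0.03, 10], [0, 0, -0.5, 0.364, -0.713, -0.03, 10], [0, 0, -0.5, 0.364, -0.713, -0.03, 10]]}}

```text
t: 3.92
ee_pos: [520.2, -109.7, 207.2]
orientation: [-2.713, -1.579, 0.004]
ft_force: [0.2, 0.2, -1.7]
width: 25.9
grasp_force: 30.0
```

```bash
python3 -c "
from h import *
to(549,42,205,92)"
```

```text
row [-2.500e-03  1.000e-04 -3.678e-01] [ 0.7307 -0.2497  0.0109] | pos [ 520.2 -109.7  207.2] yaw 60.39 w 25.9 q6 0.29 t 3.925 F [ 0.2  0.2 -1.7]
```

>>> {"api": "servo_tool", "payload": {"rows": [[0, 0, -0.368, 0.731, -0.25, 0.01, 10], [0, 0, -0.368, 0.731, -0.25, 0.01, 10], [0, 0, -0.368, 0.731, -0.25, 0.01, 10], [0, 0, -0.368, 0.731, -0.25, 0.01, 10], [0, 0, -0.368, 0.731, -0.25, 0.01, 10]]}}

```text
t: 4.55
ee_pos: [549.9, 40.4, 205.8]
orientation: [-2.189, -2.251, 0.003]
ft_force: [0.2, 0.8, -1.7]
width: 25.7
grasp_force: 30.0
```

```bash
python3 - <<'E'
from h import *
to(549,42,205,92)
w,d,c=grab("wrist");np.savez("w3.npz",im=w,d=d,**{k:c[k] for k in c})
P=cloud(c,d);z=P[...,2];g=ctrl.get_obs()["ee_pos"]
for l,m in(("fin",(np.hypot(P[...,0]-549,P[...,1]-64)<15)&(z>80)&(z<95)),("arm",(abs(P[...,0]-549)<20)&(P[...,1]>15)&(P[...,1]<85)&(z>69)&(z<78)),("carrier",(abs(P[...,0]-549)<45)&(abs(P[...,1]-6)<95)&(z>38)&(z<47)),("post",(np.hypot(P[...,0]-547,P[...,1]-7)<20)&(z>103)&(z<115))):
    Q=P[m]
    if len(Q)>3: r=cv2.minAreaRect(Q[:,:2].astype(np.float32));print(l,m.sum(),r,np.median(Q[:,2]))
u=proj(c,[[549,64.5,86],g-[0,0,59],[547,7,110]]);print(u)
save("w3.png",w,(100,90,420,330),2.5)
E
```

```text
row [-0.0017  0.0002 -0.0047] [ 0.0083 -0.0043  0.0041] | pos [549.9  40.4 205.8] yaw 91.6 w 25.7 q6 0.02 t 4.55 F [ 0.2  0.8 -1.7]
fin 85 ((547.2606201171875, 64.2602767944336), (3.9420218467712402, 16.140216827392578), 1.5348893404006958) 84.39975253825423
arm 521 ((548.0602416992188, 50.43512725830078), (19.311264038085938, 47.26870346069336), 1.684031367301941) 73.40362193784448
carrier 2174 ((546.712646484375, 36.785274505615234), (89.22538757324219, 60.13159942626953), 88.34336853027344) 42.46063668405817
[[257.76669654 168.20075247]
 [258.00181606 210.73009612]
 [253.9007179  232.77859549]]
```

View pics/w3.png

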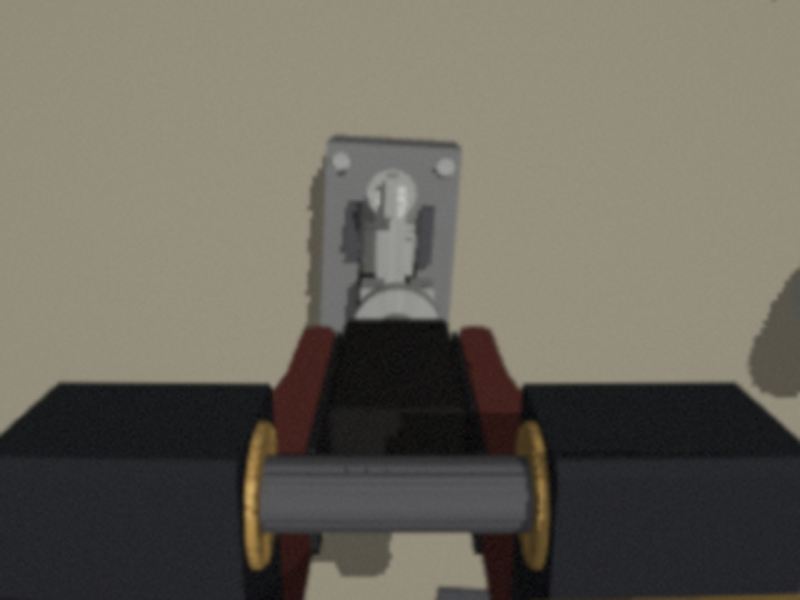

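The wrist crop shows the fin at (391,197), yaw about 91.6°, so the latch is at about 0.06 rad. The driver's collar arc is at (398,290). I'll check the driver's offset along the slot from that arc.

```bash
python3 - <<'E'
from h import *
T=np.load("w3.npz");c=T
for z in(165,167):
  for y in(50,52,53.4,55): print(z,y,proj(c,[[549.9,y,z]])[0].round(1))
im=T["im"];print([int(v) for v in im[190:225,258].mean(1)])
P=cloud(c,T["d"]);m=(abs(P[...,0]-550)<20)&(abs(P[...,1]-45)<30)&(P[...,2]>140)&(P[...,2]<175)
Q=P[m];print(len(Q),np.percentile(Q,[1,50,99],axis=0).round(1))
to(547.2,64.3,150,91.6)
E
```

```text
165 50 [258.  204.6]
165 52 [258.1 201.9]
165 53.4 [258.2 200. ]
165 55 [258.2 197.9]
167 50 [258.  205.3]
167 52 [258.1 202.6]
167 53.4 [258.2 200.7]
167 55 [258.2 198.6]
[148, 147, 146, 146, 145, 146, 147, 146, 144, 145, 147, 143, 133, 113, 102, 113, 135, 146, 147, 147, 147, 147, 148, 147, 141, 119, 93, 64, 33, 20, 16, 19, 16, 17, 21]
465 [[539.2  41.2 146. ]
 [550.6  46.2 164.8]
 [561.7  49.8 168.2]]
row [-0.0013  0.0002 -0.0004] [ 0.122  -0.0105  0.2808] | pos [550.1  40.  206.2] yaw 91.57 w 25.9 q6 0.02 t 4.6 F [-0.4  0.2 -1.5]
```

>>> {"api": "servo_tool", "payload": {"rows": [[0, 0, 0, 0.134, -0.0125, 0.05, 10], [0, 0, 0, 0.134, -0.0125, 0.15, 10], [0, 0, 0, 0.134, -0.0125, 0.281, 10], [0, 0, 0, 0.134, -0.0125, 0.281, 10], [0, 0, 0, 0.134, -0.0125, 0.281, 10]]}}

```text
t: 5.22
ee_pos: [547.8, 66.8, 151.5]
orientation: [2.19, 2.252, 0.0]
ft_force: [0.3, -0.2, -1.0]
width: 25.3
grasp_force: 30.0
```

```bash
python3 - <<'E'
from h import *
to(546.9,66.8,137,91.6)
w,d,c=grab("wrist");P=cloud(c,d);z=P[...,2]
m=(abs(P[...,0]-548)<20)&(P[...,1]<110)&(P[...,1]>40)&(z>98)&(z<114);Q=P[m];print(m.sum(),np.percentile(Q,[1,50,99],axis=0).round(1) if len(Q) else 0)
E
```

```text
row [0.0003 0.     0.0002] [-0.0001 -0.0047  0.0724] | pos [547.8  66.8 151.5] yaw 91.62 w 25.3 q6 0.07 t 5.225 F [ 0.3 -0.2 -1. ]
418 [[537.3  67.7  98.6]
 [548.1  72.4 110.6]
 [559.8  76.3 112.4]]
```

>>> {"api": "servo_tool", "payload": {"rows": [[0, 0, 0, 0, -0.0055, 0, 10], [0, 0, 0, 0, -0.0055, 0.02, 10], [0, 0, 0, 0, -0.0055, 0.04, 10], [0, 0, 0, 0, -0.0055, 0.06, 10], [0, 0, 0, 0, -0.0055, 0.073, 10], [0, 0, 0, 0, -0.0055, 0.073, 10]]}}

```text
t: 6.02
ee_pos: [546.1, 67.6, 135.9]
orientation: [-2.187, -2.254, 0.001]
ft_force: [-0.3, 0.8, -1.3]
width: 26.1
grasp_force: 30.0
```

>>> {"api": "servo_tool", "payload": {"rows": [[0, 0, -0.1, 0, 0, 0, 10], [0, 0, -0.2, 0, 0, 0, 10], [0, 0, -0.3, 0, 0, 0, 10], [0, 0, -0.4, 0, 0, 0, 10], [0, 0, -0.5, 0, 0, 0, 10], [0, 0, -0.6, 0, 0, 0, 10], [0, 0, -0.7, 0, 0, 0, 10], [0, 0, -0.8, 0, 0, 0, 10], [0, 0, -0.9, 0, 0, 0, 10], [0, 0, -1, 0, 0, 0, 10]]}}

```text
t: 7.28
ee_pos: [544.3, 66.0, 136.0]
orientation: [-0.055, -3.137, 0.005]
ft_force: [-4.8, -9.1, 3.4]
width: 26.0
grasp_force: 30.0
```

```bash
python3 - <<'E'
from h import *
to(546.9,66.8,200,178);print(ctrl.get_obs()["moment"])
a,d,c=grab("top");P=cloud(c,d);z=P[...,2]
b,e,f=grab("scene");u=proj(f,[[549,40,75]])[0].astype(int);save("f.png",b,(u[0]-60,u[1]-45,u[0]+60,u[1]+45),6)
E
```

```text
row [-0.0021 -0.003  -0.0001] [-0.0116  0.0037 -0.3203] | pos [544.3  66.  136. ] yaw 177.99 w 26.0 q6 -1.43 t 7.275 F [-4.8 -9.1  3.4]
[-2.00353731  1.10541331 -0.0987766 ]
```

View pics/f.png

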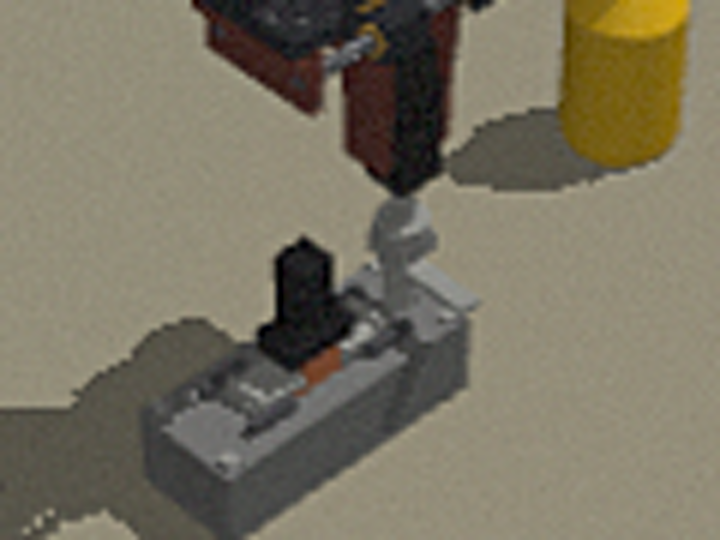

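The crop shows the latch arm now pointing to +x at (475,300), and the block's shoulder is free. I'll ease the side load and lift.

>>> {"api": "servo_tool", "payload": {"rows": [[0, 0, 0.05, 0.006, -0.007, 0, 10], [0, 0, 0.05, 0.006, -0.007, 0, 10], [0, 0, 0.05, 0.006, -0.007, -0.04, 10], [0, 0, 0.05, 0.006, -0.007, -0.1, 10], [0, 0, 0.05, 0.006, -0.007, -0.35, 10], [0, 0, 0.05, 0.006, -0.007, -0.35, 10]]}}

```text
t: 8.12
ee_pos: [548.4, 67.2, 211.1]
orientation: [0.18, 3.127, 0.004]
ft_force: [0.1, 0.3, -1.8]
width: 25.5
grasp_force: 30.0
```

```bash
python3 - <<'E'
from h import *
a,d,c=grab("wrist");P=cloud(c,d);z=P[...,2]
m=(np.hypot(P[...,0]-549,P[...,1]-64)<75)&(z>71)&(z<79);Q=P[m];print(m.sum(),cv2.minAreaRect(Q[:,:2].astype(np.float32)) if len(Q) else 0,np.percentile(Q,[1,99],axis=0) if len(Q) else 0)
g=ctrl.get_obs()["ee_pos"]
m=(np.hypot(P[...,0]-g[0],P[...,1]-g[1])<25)&(z>g[2]-57)&(z<g[2]-37);Q=P[m];print("collar",len(Q),np.percentile(Q,[1,50,99],axis=0).round(1),g)
to(520,-110,205,135);to(493,-269,205,107)
E
```

```text
332 ((544.2547607421875, 35.30864715576172), (76.7365951538086, 27.688369750976562), 77.05595397949219) [[ 5.34962404e+02 -4.25613037e-01  7.12209075e+01]
 [ 5.64624557e+02  7.34684058e+01  7.85218679e+01]]
collar 444 [[539.9  56.3 152.2]
 [543.4  68.  170.1]
 [549.3  78.9 171.8]] [546.93318942  66.96114649 209.0040489 ]
row [0.0025 0.0032 0.4467] [ 0.0321 -0.8945  0.0181] | pos [546.9  67.  209. ] yaw 173.39 w 26.2 q6 -1.36 t 8.175 F [ 0.1 -0.7 -1.4]
row [0.0033 0.0025 0.7725] [ 0.0747 -1.6997  0.0163] | pos [546.9  67.  209. ] yaw 173.39 w 26.2 q6 -1.36 t 8.175 F [ 0.1 -0.7 -1.4]
```

>>> {"api": "servo_tool", "payload": {"rows": [[0, 0, 0.1, 0.032, -0.894, 0, 10], [0, 0, 0.2, 0.032, -0.894, 0, 10], [0, 0, 0.33, 0.032, -0.894, 0, 10], [0, 0, 0.446, 0.032, -0.894, 0, 10], [0, 0, 0.446, 0.032, -0.894, 0, 10]]}}

```text
t: 8.8
ee_pos: [517.6, -110.9, 205.6]
orientation: [-1.2, -2.902, -0.0]
ft_force: [-0.4, -0.6, -1.5]
width: 25.8
grasp_force: 30.0
```

```bash
python3 - <<'E'
from h import *
to(491.5,-264.6,170,102.6)
a,d,c=grab("top");np.savez("t1.npz",im=a,d=d);P=cloud(c,d);z=P[...,2]
m=(abs(P[...,0]-565)<50)&(abs(P[...,1]-64)<14)&(z>69)&(z<80);Q=P[m];print(m.sum(),cv2.minAreaRect(Q[:,:2].astype(np.float32)))
m=(abs(P[...,0]-550)<30)&(abs(P[...,1]-7)<30)&(z>103);Q=P[m];print(m.sum(),cv2.minAreaRect(Q[:,:2].astype(np.float32)))
E
```

```text
row [-3.000e-04 -8.000e-04  3.777e-01] [-0.4508 -0.6362  0.1776] | pos [ 517.6 -110.9  205.6] yaw 135.06 w 25.8 q6 -1.02 t 8.8 F [-0.4 -0.6 -1.5]
149 ((568.0484008789062, 64.86701965332031), (55.53640365600586, 19.13623809814453), 2.49910306930542)
99 ((547.4012451171875, 7.028481483459473), (18.279346466064453, 18.32926368713379), 0.2660727798938751)
```

>>> {"api": "servo_tool", "payload": {"rows": [[0, 0, 0.1, -0.451, -0.636, 0, 10], [0, 0, 0.2, -0.451, -0.636, 0.1, 10], [0, 0, 0.3, -0.451, -0.636, 0.178, 10], [0, 0, 0.378, -0.451, -0.636, 0.178, 10], [0, 0, 0.378, -0.451, -0.636, 0.178, 10]]}}

```text
t: 9.48
ee_pos: [492.1, -263.7, 170.1]
orientation: [-1.959, -2.455, -0.0]
ft_force: [0.3, -0.3, -1.7]
width: 26.0
grasp_force: 30.0
```

```bash
python3 - <<'E'
from h import *
to(491.5,-264.6,64,102.6)
w,d,c=grab("wrist");P=cloud(c,d);z=P[...,2];g=ctrl.get_obs()["ee_pos"]
m=(np.hypot(P[...,0]-492,P[...,1]+270)<50)&(z>38)&(z<50);Q=P[m];print("cup",m.sum(),cv2.minAreaRect(Q[:,:2].astype(np.float32)))
for lo,hi in((-60,-50),(-50,-44),(-44,-36)):
  m=(np.hypot(P[...,0]-g[0],P[...,1]-g[1])<28)&(z>g[2]+lo)&(z<g[2]+hi);Q=P[m]
  if len(Q):print("collar",lo,len(Q),np.percentile(Q,[1,50,99],axis=0).round(1),g)
save("w4.png",w,(100,60,420,300),2.5)
E
```

```text
row [-0.0004 -0.0006  0.0025] [-0.0041 -0.0033  0.5304] | pos [ 492.1 -263.7  170.1] yaw 102.81 w 26.0 q6 -0.74 t 9.475 F [ 0.3 -0.3 -1.7]
cup 611 ((491.1235656738281, -269.84222412109375), (43.64741897583008, 43.96677780151367), 13.566306114196777)
collar -60 63 [[ 480.6 -261.6  110.6]
 [ 486.8 -257.5  114.6]
 [ 501.2 -253.9  120.3]] [ 492.29830591 -263.59415975  170.42648148]
collar -50 83 [[ 480.7 -263.   120.6]
 [ 491.6 -256.1  123. ]
 [ 502.6 -254.1  126.2]] [ 492.29830591 -263.59415975  170.42648148]
collar -44 316 [[ 481.2 -264.5  126.8]
 [ 491.4 -259.2  129.6]
 [ 503.2 -254.2  132.5]] [ 492.29830591 -263.59415975  170.42648148]
```

View pics/w4.png

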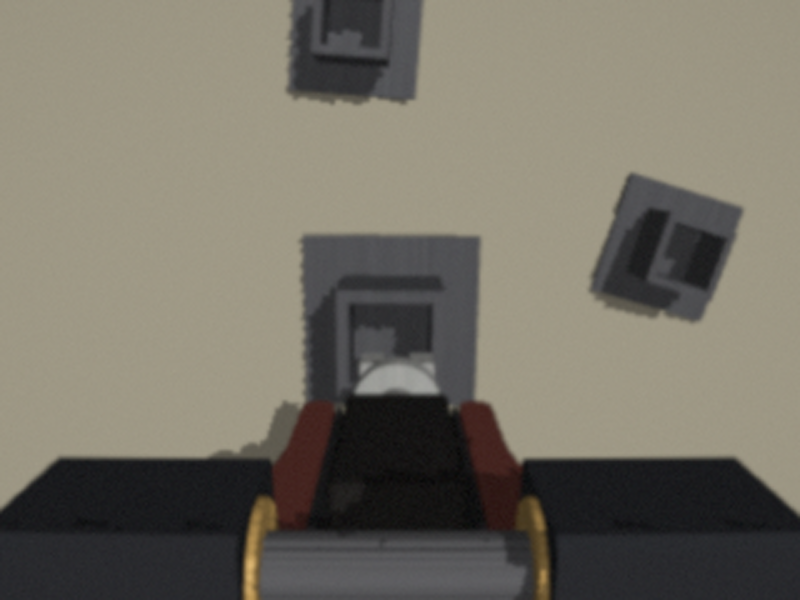

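The wrist crop shows the cup opening at (390,340) with the driver's collar at (398,380). A shift of about 3 mm centres it, then I lower.

>>> {"api": "servo_tool", "payload": {"rows": [[0, 0, 0, -0.0135, -0.008, 0, 10], [0, 0, 0, -0.0135, -0.008, 0.2, 10], [0, 0, 0, -0.0135, -0.008, 0.32, 10], [0, 0, 0, -0.0135, -0.008, 0.42, 10], [0, 0, 0, -0.0135, -0.008, 0.48, 10], [0, 0, 0, -0.0135, -0.008, 0.525, 10], [0, 0, 0, -0.0135, -0.008, 0.525, 10]]}}

```text
t: 10.4
ee_pos: [491.0, -267.2, 65.5]
orientation: [-1.964, -2.451, 0.0]
ft_force: [0.2, 0.1, -2.0]
width: 25.6
grasp_force: 30.0
```

>>> {"api": "servo_tool", "payload": {"rows": [[0, 0, 0, 0, 0, 0.008, 10], [0, 0, 0, 0, 0, 0.008, 40], [0, 0, 0, 0, 0, 0.008, 50], [0, 0, 0, 0, 0, 0.008, 50], [0, 0, 0, 0, 0, -0.2, 50], [0, 0, 0, 0, 0, -0.5, 50], [0, 0, 0, 0, 0, -0.75, 50], [0, 0, 0, 0, 0, -0.75, 50]]}}

```text
t: 11.4
ee_pos: [493.4, -268.7, 220.1]
orientation: [1.96, 2.444, 0.002]
ft_force: [-0.9, -0.5, -0.8]
width: 49.9
grasp_force: 0.0
```

```bash
python3 - <<'E'
from h import *
w,d,c=grab("wrist");P=cloud(c,d);z=P[...,2]
for l,lo,hi in(("cup",38,49),("handle",98,112)):
  m=(np.hypot(P[...,0]-492,P[...,1]+270)<50)&(z>lo)&(z<hi);Q=P[m];print(l,m.sum(),cv2.minAreaRect(Q[:,:2].astype(np.float32)),np.percentile(Q[:,2],[5,50,95]))
to(520,-130,220,90);to(547,0,220,88.35)
E
```

```text
cup 454 ((491.5435791015625, -270.12677001953125), (43.30225372314453, 43.74663543701172), 12.07131576538086) [42.08429154 43.33088856 44.72692719]
handle 688 ((492.8736267089844, -270.38616943359375), (26.003768920898438, 25.34427833557129), 11.881041526794434) [101.40729502 103.27476872 104.36268185]
row [0.0023 0.0017 0.146 ] [ 0.6424  0.2867 -0.0129] | pos [ 491.9 -267.9  217.6] yaw 102.55 w 50.1 q6 -0.74 t 11.45 F [-0.1  0.2 -0.6]
row [0.0023 0.0016 0.1652] [ 1.2475  0.5597 -0.0137] | pos [ 491.9 -267.9  217.6] yaw 102.55 w 50.1 q6 -0.74 t 11.45 F [-0.1  0.2 -0.6]
```

The driver is upright in its cup, with the same top height as at the start. Now to the block.

>>> {"api": "servo_tool", "payload": {"rows": [[0, 0, 0.146, 0.642, 0.287, 0, 50], [0, 0, 0.146, 0.642, 0.287, 0, 50], [0, 0, 0.146, 0.642, 0.287, 0, 50], [0, 0, 0.146, 0.642, 0.287, 0, 50]]}}

```text
t: 11.95
ee_pos: [518.4, -128.0, 214.1]
orientation: [-2.217, -2.223, 0.002]
ft_force: [-0.3, -0.5, 0.1]
width: 49.9
grasp_force: 0.0
```

```bash
python3 -c "
from h import *
to(547,0,205,88.35)"
```

```text
row [-0.0019 -0.0005  0.021 ] [0.6396 0.1449 0.0455] | pos [ 518.4 -128.   214.1] yaw 90.16 w 49.9 q6 -0.27 t 11.95 F [-0.3 -0.5  0.1]
```

>>> {"api": "servo_tool", "payload": {"rows": [[0, 0, 0.021, 0.64, 0.145, 0.045, 50], [0, 0, 0.021, 0.64, 0.145, 0.045, 50], [0, 0, 0.021, 0.64, 0.145, 0.045, 50], [0, 0, 0.021, 0.64, 0.145, 0.045, 50]]}}

```text
t: 12.45
ee_pos: [547.7, -2.3, 205.8]
orientation: [-2.255, -2.186, 0.002]
ft_force: [0.3, -0.9, -0.1]
width: 49.8
grasp_force: 0.0
```

```bash
python3 - <<'E'
from h import *
w,d,c=grab("wrist");P=cloud(c,d);z=P[...,2]
X,Y=P[...,0],P[...,1]
for l,m in(("post",(abs(X-547)<25)&(abs(Y-6)<25)&(z>103)&(z<115)),("arm",(abs(X-570)<40)&(abs(Y-64)<15)&(z>70)&(z<78)),("carrier",(abs(X-547)<45)&(abs(Y-6)<90)&(z>38)&(z<46))):
  Q=P[m];print(l,m.sum(),cv2.minAreaRect(Q[:,:2].astype(np.float32)),np.median(Q[:,2]))
to(547,6.8,77,88.35)
E
```

```text
post 482 ((545.8224487304688, 6.431550979614258), (19.920970916748047, 19.292726516723633), 88.2173080444336) 108.23372150009938
arm 684 ((566.2613525390625, 63.603755950927734), (18.24965476989746, 56.349220275878906), 88.20468139648438) 73.60775953762638
carrier 4244 ((545.8450317382812, 5.8991851806640625), (149.73916625976562, 60.15518569946289), 88.35897827148438) 42.44927644274257
row [-0.0008  0.0003 -0.0022] [ 0.0486 -0.0044  0.6454] | pos [547.7  -2.9 206.1] yaw 88.16 w 49.8 q6 0.01 t 12.5 F [-0.2 -0.8  0.1]
```

>>> {"api": "servo_tool", "payload": {"rows": [[0, 0, 0, 0.0475, -0.007, 0.2, 50], [0, 0, 0, 0.0475, -0.007, 0.4, 50], [0, 0, 0, 0.0475, -0.007, 0.55, 50], [0, 0, 0, 0.0475, -0.007, 0.645, 50], [0, 0, 0, 0.0475, -0.007, 0.645, 50], [0, 0, 0, 0.0475, -0.007, 0.645, 5], [0, 0, 0, 0.0475, -0.007, 0.645, 5], [0, 0, 0, 0.0475, -0.007, 0.645, 5], [0, 0, 0, 0.0475, -0.007, 0.645, 5], [0, 0, 0, 0.0475, -0.007, 0.645, 5]]}}

```text
t: 13.75
ee_pos: [546.9, 8.0, 78.2]
orientation: [-2.256, -2.187, 0.0]
ft_force: [-4.4, -1.4, 6.7]
width: 20.2
grasp_force: 30.0
```

>>> {"api": "servo_tool", "payload": {"rows": [[0, -0.033, 0, 0.016, 0, 0.0004, 5], [0, -0.067, 0, 0.0325, 0, 0.0016, 5], [0, -0.1, 0, 0.0485, 0, 0.0037, 5], [0, -0.133, 0, 0.0645, 0, 0.0065, 5], [0, -0.133, 0, 0.0645, 0, 0.0065, 5], [0, -0.133, 0, 0.0645, 0, 0.0065, 5]]}}

```text
t: 14.5
ee_pos: [547.1, 20.1, 76.8]
orientation: [2.149, 2.085, -0.218]
ft_force: [-1.6, -6.3, 4.5]
width: 19.9
grasp_force: 30.0
```

```bash
python3 - <<'E'
from h import *
g=ctrl.get_obs();M=Ro.from_rotvec(g["orientation"]).as_matrix();print(M.round(3),np.arcsin(M[1,2]),g["ee_pos"],g["ft_force"],g["moment"])
E
```

```text
[[ 0.03   1.    -0.007]
 [ 0.979 -0.03  -0.2  ]
 [-0.2   -0.001 -0.98 ]] -0.20144663919476583 [547.09491196  20.082142    76.78203265] [-1.55228882 -6.34145     4.51939087] [-1.17500391  0.29323536 -0.02773898]
```

>>> {"api": "servo_tool", "payload": {"rows": [[0, 0.033, 0, -0.0162, 0, 0.0004, 5], [0, 0.067, 0, -0.0324, 0, 0.0016, 5], [0, 0.1, 0, -0.0486, 0, 0.0037, 5], [0, 0.133, 0, -0.0646, 0, 0.0065, 5], [0, 0.167, 0, -0.0804, 0, 0.0101, 5], [0, 0.2, 0, -0.096, 0, 0.0145, 5], [0, 0.233, 0, -0.1114, 0, 0.0197, 5], [0, 0.267, 0, -0.1266, 0, 0.0257, 5], [0, 0.267, 0, -0.1266, 0, 0.0257, 5], [0, 0.267, 0, -0.1266, 0, 0.0257, 5]]}}

```text
t: 15.75
ee_pos: [546.4, -4.0, 77.1]
orientation: [-2.149, -2.082, -0.218]
ft_force: [-3.0, 3.8, 8.8]
width: 19.8
grasp_force: 30.0
```

```bash
python3 - <<'E'
from h import *
g=ctrl.get_obs();M=Ro.from_rotvec(g["orientation"]).as_matrix();print(np.arcsin(M[1,2]),g["ee_pos"],g["ft_force"],g["moment"])
w,d,c=grab("wrist");P=cloud(c,d);X,Y,z=P[...,0],P[...,1],P[...,2]
b,e,f=grab("scene");u=proj(f,[[549,8,70]])[0].astype(int);save("g.png",b,(u[0]-50,u[1]-40,u[0]+50,u[1]+40),7)
E
```

```text
0.20282850548745093 [546.37667688  -4.03234813  77.1373651 ] [-3.00497601  3.84726477  8.79785952] [1.20398746 0.49514714 0.12276103]
```

View pics/g.png

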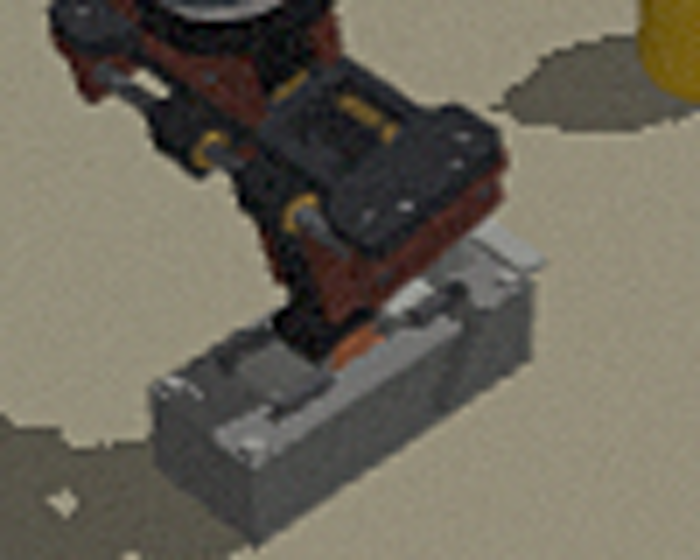

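The crop shows the block leaned towards the -y clip at (270,375), with its foot still down. I'll return upright and measure both clip gaps.

>>> {"api": "servo_tool", "payload": {"rows": [[0, -0.033, 0, 0.0162, 0, 0.0004, 5], [0, -0.067, 0, 0.0324, 0, 0.0016, 5], [0, -0.1, 0, 0.0486, 0, 0.0037, 5], [0, -0.133, 0, 0.0646, 0, 0.0065, 5], [0, -0.133, 0, 0.0646, 0, 0.0065, 5]]}}

```text
t: 16.48
ee_pos: [546.8, 8.6, 78.1]
orientation: [-2.253, -2.189, -0.0]
ft_force: [-2.7, -1.3, 6.5]
width: 20.1
grasp_force: 30.0
```

```bash
python3 - <<'E'
from h import *
g=ctrl.get_obs();M=Ro.from_rotvec(g["orientation"]).as_matrix();print(np.arcsin(M[1,2]),g["ee_pos"],g["ft_force"],g["moment"])
# clips: top plane z~50, in carrier frame (yaw -1.65), compare before/after in scene+top depth
A=np.radians(-1.65);ca,sa=np.cos(A),np.sin(A)
def prof(c,d,ctr):
    P=cloud(c,d);u=(P[...,0]-ctr[0])*ca+(P[...,1]-ctr[1])*sa;v=-(P[...,0]-ctr[0])*sa+(P[...,1]-ctr[1])*ca;z=P[...,2]
    m=(abs(u)<8)&(abs(v)<50)&(z>40)&(z<56)
    b=np.arange(-50,50,3);return [(int(x),round(float(np.median(z[m&(v>=x)&(v<x+3)])),0)) for x in b if (m&(v>=x)&(v<x+3)).sum()>1]
T=np.load("s0.npz");f=ctrl.camera_info("scene")
b,e,f=grab("scene");print("s0",prof(f,T["d"],(547,6.5)));print("s1",prof(f,e,(547,6.5)))
w,d,c=grab("wrist");print("w",prof(c,d,(546,6)))
cv2.imwrite("pics/h.png",cv2.hconcat([cv2.resize(q[180:215,205:275,::-1],None,fx=5.5,fy=5.5,interpolation=cv2.INTER_CUBIC) for q in(T["im"],b)]))
E
```

```text
0.0006781201524128306 [546.75748244   8.57496496  78.0994281 ] [-2.74508635 -1.28805336  6.49577525] [-0.45116552  0.65032868 -0.04267867]
s0 [(-50, 43.0), (-47, 44.0), (-44, 47.0), (-41, 51.0), (-38, 52.0), (-35, 49.0), (-32, 48.0), (-29, 50.0), (-26, 49.0), (-23, 50.0), (-20, 47.0), (-17, 49.0), (16, 46.0), (25, 49.0), (28, 49.0), (31, 51.0), (34, 50.0), (43, 45.0), (46, 44.0), (49, 52.0)]
s1 [(-50, 46.0), (-47, 47.0), (-44, 52.0), (-41, 50.0), (-38, 50.0), (-35, 50.0), (-32, 51.0), (-29, 50.0), (-26, 47.0), (-23, 48.0), (-20, 48.0), (-14, 46.0), (-11, 42.0), (31, 49.0), (34, 52.0), (37, 51.0), (40, 50.0), (49, 47.0)]
w [(16, 47.0), (19, 48.0), (22, 49.0), (25, 48.0), (28, 48.0), (31, 49.0), (34, 48.0), (37, 48.0), (40, 52.0), (43, 49.0), (46, 48.0)]
```

View pics/h.png

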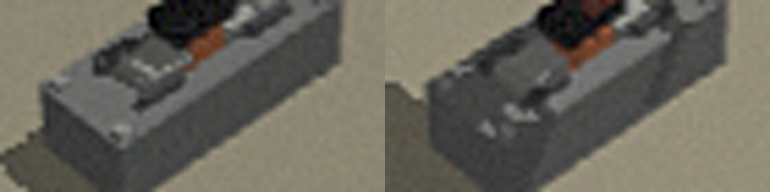

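Side by side (before on the left, now on the right), the clip at (145,65) has moved out to about (525,65), so both clips have been pushed. For margin I'll rock once more with a slightly larger lean.

>>> {"api": "servo_tool", "payload": {"rows": [[0, -0.04, 0, 0.0195, 0, 0.0006, 5], [0, -0.08, 0, 0.039, 0, 0.0023, 5], [0, -0.12, 0, 0.0582, 0, 0.0053, 5], [0, -0.16, 0, 0.0773, 0, 0.0093, 5], [0, -0.16, 0, 0.0773, 0, 0.0093, 5], [0, -0.12, 0, 0.0582, 0, 0.0053, 5], [0, -0.08, 0, 0.039, 0, 0.0023, 5], [0, -0.04, 0, 0.0195, 0, 0.0006, 5], [0, 0, 0, 0, 0, 0, 5]]}}

```text
t: 17.7
ee_pos: [546.7, 7.4, 78.0]
orientation: [-2.253, -2.186, -0.003]
ft_force: [-4.3, -1.9, 4.6]
width: 20.1
grasp_force: 30.0
```

>>> {"api": "servo_tool", "payload": {"rows": [[0, 0.04, 0, -0.0195, 0, 0.0006, 5], [0, 0.08, 0, -0.039, 0, 0.0023, 5], [0, 0.12, 0, -0.0582, 0, 0.0053, 5], [0, 0.16, 0, -0.0773, 0, 0.0093, 5], [0, 0.16, 0, -0.0773, 0, 0.0093, 5], [0, 0.12, 0, -0.0582, 0, 0.0053, 5], [0, 0.08, 0, -0.039, 0, 0.0023, 5], [0, 0.04, 0, -0.0195, 0, 0.0006, 5], [0, 0, 0, 0, 0, 0, 5], [0, 0, 0, 0, 0, 0, 5]]}}

```text
t: 18.95
ee_pos: [546.7, 8.6, 78.0]
orientation: [-2.252, -2.189, -0.001]
ft_force: [-3.4, -1.1, 6.1]
width: 20.2
grasp_force: 30.0
```

>>> {"api": "servo_tool", "payload": {"rows": [[0, 0, 0, 0, 0, -0.02, 5], [0, 0, 0, 0, 0, -0.04, 5], [0, 0, 0, 0, 0, -0.06, 5], [0, 0, 0, 0, 0, -0.06, 5]]}}

```text
t: 19.45
ee_pos: [546.7, 7.8, 89.8]
orientation: [-2.255, -2.185, -0.001]
ft_force: [-2.3, -0.2, -0.2]
width: 19.5
grasp_force: 30.0
```

>>> {"api": "servo_tool", "payload": {"rows": [[0, 0, 0, 0, 0, -0.04, 5], [0, 0, 0, 0, 0, -0.08, 5], [0, 0, 0, 0, 0, -0.14, 5], [0, 0, 0, 0, 0, -0.22, 5], [0, 0, 0, 0, 0, -0.315, 5], [0, 0, 0, 0, 0, -0.315, 5], [0, 0, 0, 0, 0, -0.315, 5], [0, 0, 0, 0, 0, -0.315, 5], [0, 0, 0, 0, 0, -0.315, 5]]}}

```text
t: 20.58
ee_pos: [546.7, 7.9, 152.1]
orientation: [-2.255, -2.185, -0.001]
ft_force: [-1.2, -0.5, -1.2]
width: 20.0
grasp_force: 30.0
```

```bash
python3 - <<'E'
from h import *
to(547,8,153,88.35)
f=ctrl.camera_info("scene");S0=np.load("s0.npz")
b,e,f=grab("scene");P=cloud(f,e);X,Y,z=P[...,0],P[...,1],P[...,2]
m0=(abs(X-547)<22)&(abs(Y-8)<28)
hsv=cv2.cvtColor(b,cv2.COLOR_RGB2HSV)
cop=m0&(hsv[...,1]>110)&(hsv[...,0]<15)&(hsv[...,2]>90);Q=P[cop];print("copper",cop.sum(),np.percentile(Q,[2,50,98],axis=0).round(1))
v,u=np.nonzero(cop);print(u.min(),u.max(),v.min(),v.max(),"proj expected foot/waist",proj(f,[[547,8,78],[547,8,96],[547,8,132]]).round(0).tolist())
for lo in range(50,160,8):
  q=m0&(z>lo)&(z<lo+8)
  if q.sum()>2:print(lo,q.sum(),P[q].mean(0).round(1),b[q].mean(0).round(0))
cv2.imwrite("pics/final.png",b[...,::-1])
E
```

```text
row [-0.0007 -0.001  -0.0018] [ 0.0007  0.0014 -0.0047] | pos [546.7   7.9 152.1] yaw 88.19 w 20.0 q6 0.02 t 20.575 F [-1.2 -0.5 -1.2]
copper 137 [[535.7  -9.8  83.4]
 [558.5  -0.7 108.5]
 [562.   16.1 129.3]]
233 246 165 180 proj expected foot/waist [[241.0, 178.0], [240.0, 173.0], [240.0, 162.0]]
50 13 [549.9   3.9  51.4] [100. 100.  97.]
74 5 [553.9   3.6  80.9] [108.  79.  64.]
82 16 [555.7   3.8  85.5] [108.  65.  44.]
90 17 [555.1   0.6  95.3] [111.  66.  46.]
98 33 [554.1  -1.  101.7] [105.  65.  47.]
106 46 [ 5.529e+02 -3.000e-01  1.102e+02] [109.  68.  47.]
114 20 [555.2   2.3 117.5] [106.  64.  43.]
122 15 [558.9   2.3 125.6] [112.  68.  47.]
130 39 [555.5   0.7 134.9] [51. 40. 35.]
138 57 [551.9  -5.  142.4] [23. 24. 25.]
146 18 [550.   -2.5 151. ] [35. 27. 26.]
154 37 [5.542e+02 4.000e-01 1.577e+02] [53. 36. 33.]
```

The block is lifted, with its foot at about 78 mm, upright and held. Handing in.

```bash
python3 -c "
from workcell import ctrl
o=ctrl.get_obs();print(o['grasp_force'],o['width']);print(ctrl.close_job())"
```

```text
29.99921143054962 20.120138528795316
the job is handed in; nothing more can be done
None
```

The job is handed in, though I got no verdict back: the latch is turned to its stop, the driver stands upright in its cup, both clips are pushed back, and the block is held upright with its foot about 28 mm above the clips.

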